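Set up a bonsai display on the turntable

ROBOT

A 6-joint arm with a two-finger parallel gripper is mounted at the origin on the work surface. World frame = base frame: x ahead of the robot, y to its left, z up, the work surface at z = 0. Lengths are in m, angles in degrees, forces in N, time in s.
With the tool pointing down it reaches from about 0.35 to 0.975 m from the base axis. Payload 7.1 kg.
Tool frame: the origin (TCP) lies on the centre line of the jaws, within the pads' length; the fingertips stand 11 mm ahead of it and the grasp point (between the pads) lies 8 mm behind it; z points along the fingers, y is the line along which they close (so a half turn about z gives the same grasp; the last joint's range is limited). The gripper opens to 88 mm and grips with 3 to 60 N. Pads are 20 mm wide; open, the fingers measure 115 mm over their backs; the gripper's body (75 mm by 178 mm) begins 61 mm behind the grasp point.
Start: joints at [72.479, 24.242, 93.386, -0, 62.372, -1.089], TCP at [0.177, 0.599, 0.234] pointing down, gripper open.
Joint ranges: [-172.04, 172.04], [-51.8, 120.97], [4.93, 147.93], [-75.15, 255.16], [6.16, 154.13], [-145.62, 145.62]. Speed limits (degrees/s): [136.94, 136.94, 172.46, 180, 180, 180].

INTERFACE

Orientations are given as a 3x3 rotation matrix whose columns are the frame's x, y, z axes.
In Python, from plant import arm gives the robot as it stands.
- The arm moves only by the shell command python3 -m inch 'ROWS'. ROWS is JSON, a list of rows, each an object of numbers: "jaw": the opening, from 0 (shut) to 1 (fully open); "tx", "ty", "tz": the shift along the tool's x, y, z in cm; "roll": the turn about the tool's z in rad. A call has 1 to 12 rows; each row shifts and turns the commanded pose from where the row before left it, along the tool's axes as they then stand; what a row does not reach is not made up. A row lasts 1/10 s, in which the tool goes at most 50 mm and 8.59 degrees, less where a joint would pass 70% of its speed; a pose out of reach is approached as far as the arm can. A call is refused whole if a number of a shift passes 5 or a number of a turn 0.15, either way. A call with a gripper value outside its range is refused whole. The fingers move at their own pace and stop on an object; the grip force is fixed at half the most. Time passes only in rows, so rows that do not move let the fingers close. It gives the time, the measured TCP pose, the force, the opening and the grip force at its end, in the units of the state.
- arm.get_obs(): the state, without advancing time (a new reading comes with each control period).
- arm.get_image(name): name is "scene" or "top" or "wrist"; returns a dict with "color" (480x640x3 uint8, red, green, blue), "range_z" (480x640 float32, m along the optical axis (not along the pixel's ray), 0 where there is no reading), "fx", "fy", "cx", "cy" (pixels), "R" (3x3) and "t" (3): a world point X has camera coordinates R X + t. Camera axes: x right, y down, z forward; pixel columns grow to the right and rows downward; lengths in m; the calibration is good to about 2 mm. The wrist camera is an equidistant fisheye: a pixel r from the principal point sees the ray r / f radians off the axis. A picture is of the moment at which its call begins.
- arm.close_job(): hands the job in; it is judged then, once.
Trained networks look in the newest picture that a camera, given by its name, has taken for a name from the list of things; names that differ only in an ending like _2 or _b are one class to them, and where a whole thing is asked for, a point or a joint stands for the part that bears it (a point fixed in the world has none). Each returns a list of dicts, best first, with "confidence" (0 to 1); they miss things now and then, are a little off and sometimes report something else, mostly with a low value. They report only what shows in the picture. A call takes as long as a camera call.
- arm.boxes_of(camera, name): "extent" ([left, top, right, bottom] in pixels, round what is visible of it).
- arm.masks_of(camera, name): "pixels" (480x640 bool, what is visible of it) and "extent" ([left, top, right, bottom] in pixels, round what is visible of it).
The state is a dict: "time": time; "joint_positions": joint angles; "dq": joint speeds; "effort": joint torques, N m; "eef_pos": TCP position; "tcp_rot": TCP orientation; "ft_force": force on the tool from outside, world axes, zero at the start; "wrist_torque": the same for the moment, N m; "finger_gap": opening from 0.0 (shut) to 1.0 (fully open); "grip_force": force on a finger pad.
Only numpy, scipy, OpenCV 4.12 (cv2) and the standard library are available. Lean on these libraries where they do the work, as an engineer would, in place of code of your own. Each camera call takes 0.05 s, during which the arm holds its last target. There are 200 camera calls.

TASK

Build the display on the turntable from the bottom up, one piece at a time in this order: the wooden stand flat on the middle of the turntable, the green saucer on the middle of the stand, the blue pot in the saucer, and last the terracotta liner down inside the blue pot, each flat and upright. Set every piece down gently without dropping it, and let it go before fetching the next. Leave the white pot, the wooden block and the brush where they are.

Things in the scene. Friction and masses are not known exactly. Their poses are not given: they have to be found in the camera images.
- turntable_top (a point): Centre of the top of a round potter's turntable, 176 mm across and 45 mm high, with a terracotta-coloured rim and a flat dark rubber top 156 mm across, marked by a small brass dot. It is locked: it neither turns nor moves. z axis up.
- stand_mid (a point): Low display stand of mid-brown wood, loose: 92 mm along its x axis, 64 mm along its y axis, 24 mm high, flat top, short feet. The sides across y are upright and can be gripped, 6 to 24 mm above its underside. About 120 g. Point listed: its centre, half-way up; z axis up.
- saucer_mid (a point): Round green saucer, loose: 68 mm across, 16 mm high, the outside upright from 5 mm up to the rim, underside 56 mm across; rim wall 4 mm, so the recess is 60 mm across; its floor lies 6 mm above the underside. About 90 g. Point listed: its centre, half-way up; z axis up.
- pot_mid (a point): Round blue glazed bonsai pot, empty, loose: 44 mm high; foot 44 mm across and 10 mm tall; flares to 64 mm across at 26 mm up and is upright from there to the rim. Wall 4 mm, mouth 56 mm across; inner floor 36 mm across, 6 mm above the underside. About 140 g. Point listed: its centre, half-way up; z axis up.
- liner_mid (a point): Round terracotta-coloured plastic liner pot, empty, loose: 60 mm high, 26 mm across at the foot, widening to 40 mm at 42 mm up, upright from there to the rim. Standing in the blue pot its rim is 22 mm above the blue pot's rim. About 40 g. Point listed: its centre, half-way up; z axis up.
- white_pot_mid (a point): White glazed pot of the same shape and size as the blue one (64 mm across, 44 mm high), loose; not to be used or moved. Point listed: its centre, half-way up; z axis up.
- block_mid (a point): Block of pale wood, 70 x 60 x 40 mm high, loose; not to be moved. Point listed: its centre, half-way up; z axis up.
- brush_grip (a point): Bench brush, 200 mm long, 20 mm high, 42 mm wide, lying along its x axis beyond the turntable, loose; not to be moved. The point lies on its handle.

How it is judged:
By the outcome, as a careful person would: the job done as asked, in the order asked, and still so for the second after the job is handed in, with the robot touching nothing.
It also fails if it takes over 120 s, if anything falls off the work surface, if the arm or the gripper's body presses on something with over 40 N, if the wrist force passes 120 N, or if a joint passes its speed limit or range.

## Working session

There is one attempt and no reset: what is moved stays moved. The work goes in short steps, Python scripts to look and compute and a shell command to move; the robot and the scene stay as the last step left them, time stands still between calls to the robot, and variables do not carry over. Pictures are saved under pics/ and viewed, at most 14 in all, crops included, and the job is handed in when it is done.

```bash
ls; mkdir -p pics; cat > h.py <<'E'
import numpy as np, cv2
from plant import arm
def cloud(im):
    z=im['range_z'];v,u=np.mgrid[0:480,0:640]
    P=np.stack([(u-im['cx'])/im['fx']*z,(v-im['cy'])/im['fy']*z,z],-1)
    return (P-im['t'])@np.asarray(im['R'])
def save(im,n): cv2.imwrite('pics/'+n,np.ascontiguousarray(im['color'][:,:,::-1]))
E
python3 - <<'E'
from h import *
o=arm.get_obs();print(o['time'],o['eef_pos'],np.round(o['tcp_rot'],3).tolist(),o['finger_gap'],o['ft_force'])
for c in ['scene','top']:
    im=arm.get_image(c);save(im,c+'1.png');P=cloud(im)
    print(c,im['fx'],np.round(im['R'],3).tolist(),im['t'])
    for n in ['turntable_top','stand_mid','saucer_mid','pot_mid','liner_mid','white_pot_mid','block_mid','brush_grip']:
        for d in arm.masks_of(c,n)[:2]:
            m=d['pixels']&(im['range_z']>0);q=P[m]
            if len(q)==0: continue
            zt=np.percentile(q[:,2],97);t=q[q[:,2]>zt-.006]
            lo,hi=np.percentile(t,2,0),np.percentile(t,98,0)
            print(n,round(d['confidence'],2),np.round(d['extent']),m.sum(),'top',round(zt,4),'lo',lo.round(3),'hi',hi.round(3),'mid',((lo+hi)/2).round(4))
E
```

```text
pics
0.0 [0.17661087 0.59899129 0.23293211] [[-0.959, 0.283, -0.0], [0.283, 0.959, -0.001], [0.0, -0.001, -1.0]] 1.00185510809509 [-0.16097805 -0.57526476  1.2554654 ]
scene 610.5622550557969 [[-0.557, 0.83, 0.007], [0.456, 0.313, -0.833], [-0.694, -0.461, -0.553]] [ 0.33328282 -0.21987004  1.84829645]
turntable_top 0.69 [453. 237. 495. 265.] 909 top 0.0253 lo [0.372 0.229 0.02 ] hi [0.453 0.318 0.026] mid [0.4125 0.2733 0.0227]
turntable_top 0.68 [305. 206. 378. 253.] 2713 top 0.0462 lo [ 0.47  -0.089  0.04 ] hi [0.62  0.06  0.047] mid [ 0.545  -0.0144  0.0436]
stand_mid 0.6 [456. 236. 496. 265.] 921 top 0.0253 lo [0.371 0.228 0.02 ] hi [0.453 0.318 0.026] mid [0.4122 0.273  0.0227]
stand_mid 0.48 [497. 271. 535. 300.] 828 top 0.0432 lo [0.466 0.369 0.037] hi [0.531 0.43  0.045] mid [0.4985 0.3995 0.0411]
saucer_mid 0.56 [269. 184. 300. 196.] 301 top 0.0158 lo [ 0.399 -0.302  0.01 ] hi [ 0.468 -0.237  0.016] mid [ 0.4334 -0.2699  0.0133]
pot_mid 0.96 [244. 199. 271. 220.] 501 top 0.0433 lo [ 0.549 -0.278  0.038] hi [ 0.608 -0.216  0.045] mid [ 0.5785 -0.2469  0.0411]
white_pot_mid 0
[... 973 characters left out ...]
04 ] hi [ 0.604 -0.217  0.048] mid [ 0.5738 -0.247   0.0442]
pot_mid 0.47 [141. 274. 171. 303.] 599 top 0.0464 lo [0.465 0.369 0.041] hi [0.526 0.428 0.049] mid [0.4959 0.3985 0.0448]
liner_mid 0.74 [204. 244. 223. 261.] 264 top 0.0625 lo [0.556 0.25  0.057] hi [0.593 0.285 0.064] mid [0.5744 0.2675 0.0606]
white_pot_mid 0.74 [143. 271. 171. 300.] 583 top 0.0465 lo [0.465 0.369 0.041] hi [0.526 0.428 0.049] mid [0.4959 0.3985 0.0448]
block_mid 0.88 [466. 272. 506. 303.] 836 top 0.0441 lo [ 0.449 -0.425  0.038] hi [ 0.52  -0.358  0.045] mid [ 0.4845 -0.3915  0.0417]
brush_grip 0.77 [314. 160. 330. 230.] 837 top 0.0232 lo [ 0.631 -0.013  0.017] hi [0.803 0.024 0.025] mid [0.7171 0.0056 0.0209]
```

```bash
python3 - <<'E'
from h import *
a=cv2.imread('pics/top1.png')[130:370,120:520];cv2.imwrite('pics/top1c.png',cv2.resize(a,(800,480),interpolation=3))
im=arm.get_image('top');P=cloud(im)
d=arm.masks_of('top','stand_mid')[0];m=d['pixels']
q=P[m];q=q[abs(q[:,2]-.0265)<.005]
r=cv2.minAreaRect((q[:,:2]*1000).astype(np.float32));print('stand',r)
# brass dot
im2=arm.get_image('wrist');save(im2,'wrist1.png');print({k:np.round(im2[k],3).tolist() for k in ['fx','fy','cx','cy','R','t']})
o=arm.get_obs();print(o['time'],-np.array(im2['R']).T@im2['t'])
E
```

```text
stand ((407.5021057128906, 272.85333251953125), (63.22492218017578, 93.03585815429688), 23.787799835205078)
{'fx': 371.648, 'fy': 371.648, 'cx': 318.11, 'cy': 237.596, 'R': [[0.282, 0.959, 0.001], [0.924, -0.272, 0.268], [0.257, -0.075, -0.964]], 't': [-0.625, -0.034, 0.389]}
1.05 [0.10709673 0.61967351 0.38466954]
```

View pics/top1c.png

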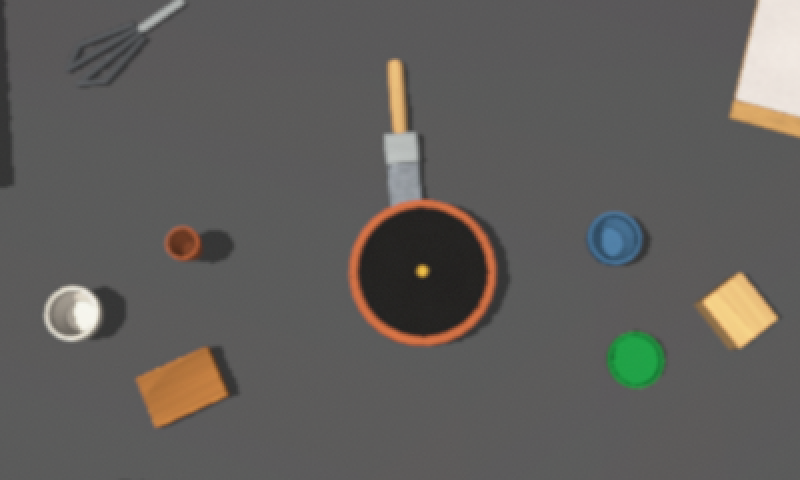

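View pics/scene1.png

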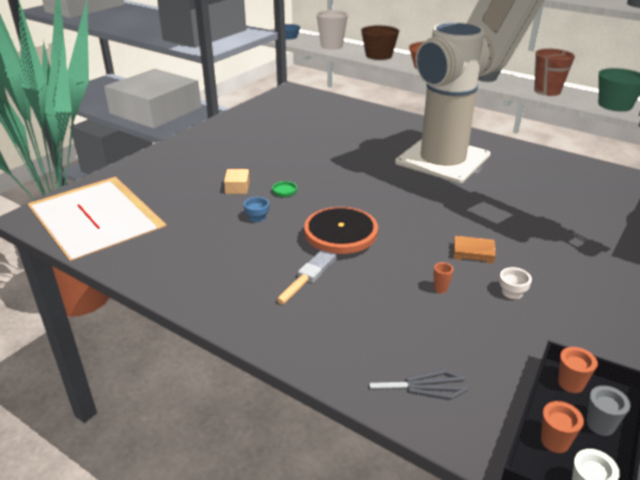

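Top crop: the stand is at (182,387), white pot (73,313), liner (182,243), brass dot (422,271), blue pot (615,238), saucer (636,360) and block (740,310). These match the networks' masks. Scene agrees, except it mislabels the stand as the turntable. Next: move above the stand.

```bash
cat >> h.py <<'E'
def wcloud(im):
    z=im['range_z'];v,u=np.mgrid[0:480,0:640]
    a=(u-im['cx'])/im['fx'];b=(v-im['cy'])/im['fy'];r=np.hypot(a,b)+1e-9
    s=np.tan(np.minimum(r,1.5))/r
    return (np.stack([a*s*z,b*s*z,z],-1)-im['t'])@np.asarray(im['R'])
def go(x,y,z=None):
    o=arm.get_obs();R=np.array(o['tcp_rot']);p=np.array(o['eef_pos'])
    if z is None:z=p[2]
    print('t',round(o['time'],2),'p',p.round(4),'yaw_y',np.degrees(np.arctan2(R[1,1],R[0,1])).round(2),'tilt',R[:,2].round(3),'j',np.round(o['joint_positions'],0),'gap',round(o['finger_gap'],3))
    print('tool shift cm',(R.T@(np.array([x,y,z])-p)*100).round(2))
def wlook(names,tag=None):
    im=arm.get_image('wrist');P=wcloud(im);out={}
    if tag:save(im,tag)
    for n in names:
        for d in arm.masks_of('wrist',n)[:2]:
            q=P[d['pixels']&(im['range_z']>0)]
            if len(q)<20: continue
            zt=np.percentile(q[:,2],95);t=q[abs(q[:,2]-zt)<.005]
            (c,s,an)=cv2.minAreaRect((t[:,:2]*1000).astype(np.float32))
            cc,rr=cv2.minEnclosingCircle((t[:,:2]*1000).astype(np.float32))
            print(n,round(d['confidence'],2),np.round(d['extent']),len(q),'top',zt.round(4),'rect',np.round(c,1),np.round(s,1),round(an,1),'circ',np.round(cc,1),round(rr,1))
    return im,P
E
python3 -m inch '[{"tx":-2.63,"ty":-2.05},{"tx":-2.63,"ty":-2.05},{"tx":-2.63,"ty":-2.05},{"tx":-2.63,"ty":-2.05},{"tx":-2.63,"ty":-2.05},{"tx":-2.63,"ty":-2.05},{"tx":-2.63,"ty":-2.05},{"tx":-2.63,"ty":-2.05},{"tx":-2.63,"ty":-2.05},{"tx":-2.63,"ty":-2.05},{"tx":-2.63,"ty":-2.05},{"tx":-2.63,"ty":-2.05}]'
python3 -m inch '[{"roll":0.145},{"roll":0.145},{"roll":0.145},{"roll":0.145},{"roll":0.145},{"roll":0.145},{"jaw":1},{"jaw":1}]'
python3 - <<'E'
from h import *
go(.41,.273)
wlook(['stand_mid','liner_mid','turntable_top'],'w2.png')
E
```

```text
t 1.05 p [0.1768 0.5995 0.2337] yaw_y 73.56 tilt [-0.  0. -1.] j [72. 24. 93.  0. 62. -1.] gap 1.003
tool shift cm [-31.61 -24.71  -0.  ]
stand_mid 0.58 [180. 413. 187. 423.] 44 top 0.0144 rect [415.  325.3] [7.5 2.9] 35.5 circ [415.3 324.8] 3.8
liner_mid 0.66 [181. 417. 184. 420.] 27 top 0.0129 rect [415.5 325.5] [6.7 2.9] 29.6 circ [415.4 325.5] 3.5invalid input
invalid input
```

View pics/w2.png

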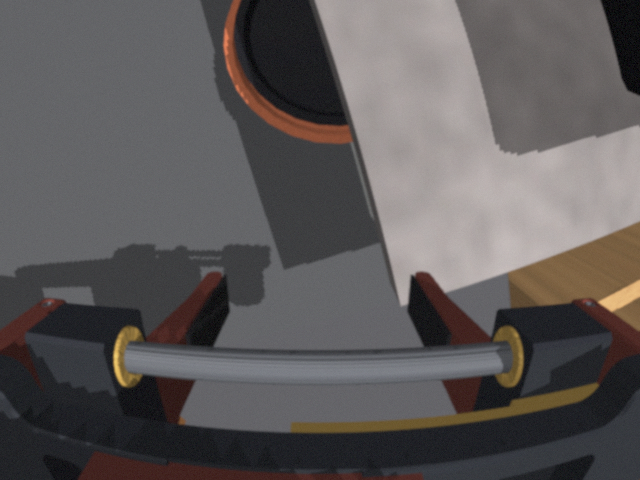

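The picture shows the arm still at the start, with the jaws at about (170–460, 400) and the table edge to the right. Both calls were refused, probably because every row needs all its keys.

```bash

python3 -m inch '[{"jaw":1,"tx":-2.63,"ty":-2.05,"tz":0,"roll":0},{"jaw":1,"tx":-2.63,"ty":-2.05,"tz":0,"roll":0},{"jaw":1,"tx":-2.63,"ty":-2.05,"tz":0,"roll":0},{"jaw":1,"tx":-2.63,"ty":-2.05,"tz":0,"roll":0},{"jaw":1,"tx":-2.63,"ty":-2.05,"tz":0,"roll":0},{"jaw":1,"tx":-2.63,"ty":-2.05,"tz":0,"roll":0},{"jaw":1,"tx":-2.63,"ty":-2.05,"tz":0,"roll":0},{"jaw":1,"tx":-2.63,"ty":-2.05,"tz":0,"roll":0},{"jaw":1,"tx":-2.63,"ty":-2.05,"tz":0,"roll":0},{"jaw":1,"tx":-2.63,"ty":-2.05,"tz":0,"roll":0},{"jaw":1,"tx":-2.63,"ty":-2.05,"tz":0,"roll":0},{"jaw":1,"tx":-2.63,"ty":-2.05,"tz":0,"roll":0}]' &&
python3 -m inch '[{"jaw":1,"tx":0,"ty":0,"tz":0,"roll":0.145},{"jaw":1,"tx":0,"ty":0,"tz":0,"roll":0.145},{"jaw":1,"tx":0,"ty":0,"tz":0,"roll":0.145},{"jaw":1,"tx":0,"ty":0,"tz":0,"roll":0.145},{"jaw":1,"tx":0,"ty":0,"tz":0,"roll":0.145},{"jaw":1,"tx":0,"ty":0,"tz":0,"roll":0.145},{"jaw":1,"tx":0,"ty":0,"tz":0,"roll":0},{"jaw":1,"tx":0,"ty":0,"tz":0,"roll":0}]'
python3 - <<'E'
from h import *
go(.41,.273)
im,P=wlook(['stand_mid','liner_mid','turntable_top'],'w3.png')
t=P[(abs(P[...,2])<.01)&(im['range_z']>0)];print('table z',np.median(t[:,2]))
E
```

```text
time: 2.45
eef_pos: [0.4106, 0.2731, 0.2339]
tcp_rot: [[-0.959, 0.283, 0.0], [0.283, 0.959, 0.0], [-0.0, 0.0, -1.0]]
ft_force: [0.2, 0.5, 0.0]
finger_gap: 1.002
grip_force: 0.0
time: 3.25
eef_pos: [0.4099, 0.2742, 0.2338]
tcp_rot: [[-0.406, 0.914, 0.0], [0.914, 0.406, 0.0], [0.0, 0.0, -1.0]]
ft_force: [0.3, -0.1, -0.5]
finger_gap: 0.995
grip_force: 0.0
t 3.25 p [0.4099 0.2742 0.2338] yaw_y 23.94 tilt [ 0.  0. -1.] j [ 32.  13. 110.   0.  57.   8.] gap 0.995
tool shift cm [-0.12 -0.04 -0.  ]
stand_mid 0.78 [286. 160. 349. 251.] 5845 top 0.0251 rect [408.9 272.1] [63.5 92. ] 23.5 circ [409.3 272. ] 54.9
liner_mid 0.75 [436. 260. 482. 312.] 1518 top 0.0603 rect [576.6 268.9] [35.6 40.3] 73.1 circ [576.1 267. ] 20.4
turntable_top 0.71 [257. 397. 378. 433.] 2430 top 0.0454 rect [503.  42.] [141.6  38.2] 33.7 circ [512.2  28.1] 70.9
table z -5.133711124599166e-05
```

View pics/w3.png

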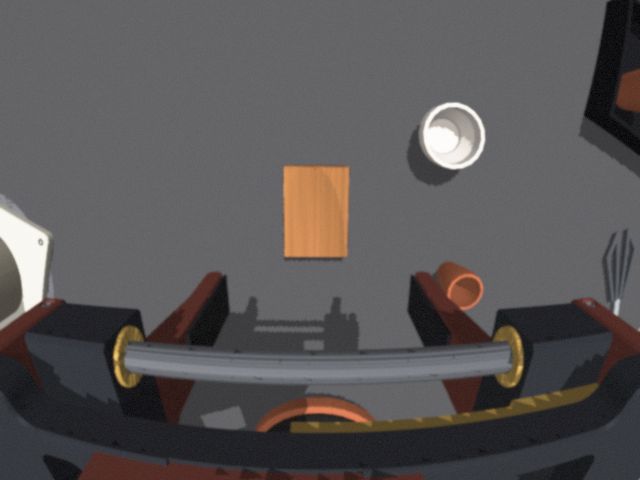

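The stand is centred at (317,211), square to the jaws, and the liner is at (460,288). Descend and grip.

```bash

python3 -m inch '[{"jaw":1,"tx":-0.16,"ty":-0.17,"tz":3,"roll":0},{"jaw":1,"tx":0,"ty":0,"tz":3,"roll":0},{"jaw":1,"tx":0,"ty":0,"tz":3,"roll":0},{"jaw":1,"tx":0,"ty":0,"tz":3,"roll":0},{"jaw":1,"tx":0,"ty":0,"tz":3,"roll":0},{"jaw":1,"tx":0,"ty":0,"tz":3,"roll":0},{"jaw":1,"tx":0,"ty":0,"tz":2,"roll":0},{"jaw":1,"tx":0,"ty":0,"tz":1,"roll":0},{"jaw":1,"tx":0,"ty":0,"tz":0.6,"roll":0},{"jaw":1,"tx":0,"ty":0,"tz":0,"roll":0},{"jaw":1,"tx":0,"ty":0,"tz":0,"roll":0}]' &&
python3 -m inch '[{"jaw":0.5,"tx":0,"ty":0,"tz":0,"roll":0},{"jaw":0.5,"tx":0,"ty":0,"tz":0,"roll":0},{"jaw":0.5,"tx":0,"ty":0,"tz":0,"roll":0},{"jaw":0.5,"tx":0,"ty":0,"tz":0,"roll":0},{"jaw":0.5,"tx":0,"ty":0,"tz":0,"roll":0},{"jaw":0.5,"tx":0,"ty":0,"tz":0,"roll":0},{"jaw":0.5,"tx":0,"ty":0,"tz":0,"roll":0},{"jaw":0.5,"tx":0,"ty":0,"tz":0,"roll":0},{"jaw":0.5,"tx":0,"ty":0,"tz":0,"roll":0},{"jaw":0.5,"tx":0,"ty":0,"tz":0,"roll":0}]'
```

```text
time: 4.55
eef_pos: [0.4095, 0.2724, 0.0184]
tcp_rot: [[-0.403, 0.915, 0.001], [0.915, 0.403, 0.001], [0.0, 0.001, -1.0]]
ft_force: [0.6, -0.9, 0.5]
finger_gap: 0.998
grip_force: 0.0
time: 5.55
eef_pos: [0.4091, 0.2722, 0.0181]
tcp_rot: [[-0.402, 0.916, 0.0], [0.916, 0.402, 0.0], [0.0, 0.0, -1.0]]
ft_force: [-0.5, -0.0, 5.7]
finger_gap: 0.726
grip_force: 30.0
```

```bash

python3 -m inch '[{"jaw":0.5,"tx":0,"ty":0,"tz":-0.5,"roll":0},{"jaw":0.5,"tx":0,"ty":0,"tz":-1.5,"roll":0},{"jaw":0.5,"tx":0,"ty":0,"tz":-2.5,"roll":0},{"jaw":0.5,"tx":0,"ty":0,"tz":-2.5,"roll":0},{"jaw":0.5,"tx":0,"ty":0,"tz":-2.5,"roll":0},{"jaw":0.5,"tx":0,"ty":0,"tz":-2.5,"roll":0},{"jaw":0.5,"tx":0,"ty":0,"tz":-2.5,"roll":0},{"jaw":0.5,"tx":0,"ty":0,"tz":-1.5,"roll":0},{"jaw":0.5,"tx":0,"ty":0,"tz":0,"roll":0}]' &&
python3 -m inch '[{"jaw":0.5,"tx":-2,"ty":0,"tz":0,"roll":0},{"jaw":0.5,"tx":-4,"ty":0,"tz":0,"roll":0},{"jaw":0.5,"tx":-4,"ty":0,"tz":0,"roll":0},{"jaw":0.5,"tx":-4,"ty":0,"tz":0,"roll":0},{"jaw":0.5,"tx":-4,"ty":0,"tz":0,"roll":0},{"jaw":0.5,"tx":-4,"ty":0,"tz":0,"roll":0},{"jaw":0.5,"tx":-4,"ty":0,"tz":0,"roll":0},{"jaw":0.5,"tx":-4,"ty":0,"tz":0,"roll":0},{"jaw":0.5,"tx":-4,"ty":0,"tz":0,"roll":0},{"jaw":0.5,"tx":-4,"ty":0,"tz":0,"roll":0},{"jaw":0.5,"tx":-3.5,"ty":0,"tz":0,"roll":0},{"jaw":0.5,"tx":0,"ty":0,"tz":0,"roll":0}]'
python3 - <<'E'
from h import *
go(.541,-.015)
im,P=wlook(['stand_mid','turntable_top'],'w4.png')
m=arm.masks_of('wrist','turntable_top')[0]['pixels']
c=im['color'].astype(int);h=cv2.cvtColor(im['color'],cv2.COLOR_RGB2HSV)
y=(h[...,0]>17)&(h[...,0]<35)&(h[...,1]>120)&(h[...,2]>110)&(abs(P[...,2]-.045)<.006)
v,u=np.nonzero(y);print('dot',len(v),np.median(u),np.median(v),P[y].mean(0))
q=P[(abs(P[...,2]-.045)<.006)&(im['range_z']>0)&(np.hypot(P[...,0]-.54,P[...,1]+.015)<.12)]
print('top z',np.median(q[:,2]),[np.round(a,1) for a in cv2.minEnclosingCircle((q[:,:2]*1000).astype(np.float32))[:1]],cv2.minEnclosingCircle((q[:,:2]*1000).astype(np.float32))[1])
E
```

```text
time: 6.45
eef_pos: [0.41, 0.2727, 0.1797]
tcp_rot: [[-0.402, 0.915, 0.003], [0.915, 0.402, 0.002], [0.001, 0.004, -1.0]]
ft_force: [0.5, -0.1, -0.5]
finger_gap: 0.727
grip_force: 30.0
time: 7.65
eef_pos: [0.577, -0.1114, 0.1764]
tcp_rot: [[-0.399, 0.917, 0.0], [0.917, 0.399, -0.001], [-0.001, -0.0, -1.0]]
ft_force: [0.1, 0.5, -1.6]
finger_gap: 0.727
grip_force: 30.0
t 7.65 p [ 0.577  -0.1114  0.1764] yaw_y 23.52 tilt [ 0.    -0.001 -1.   ] j [-12.  25. 101.  -0.  54. -36.] gap 0.727
tool shift cm [ 1.027e+01  5.500e-01 -1.000e-02]
stand_mid 0.61 [240. 192. 397. 386.] 23633 top 0.1832 rect [ 577.4 -111.2] [64.6 92.6] 23.5 circ [ 577.3 -111.2] 55.1
turntable_top 0.71 [211.   0. 434. 195.] 36558 top 0.0461 rect [537.3 -13.3] [174.6 156.2] 23.6 circ [538.8 -17.2] 87.6
dot 256 321.0 99.0 [ 0.53887386 -0.017312    0.04519356]
top z 0.04478540212387957 [array([538.9, -17.5])] 87.91529846191406
```

View pics/w4.png

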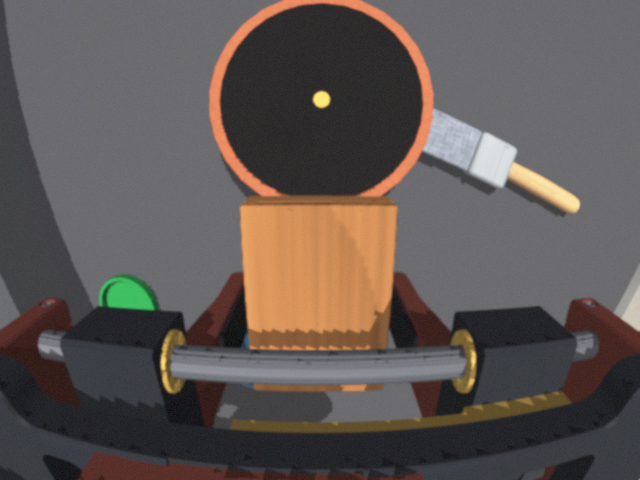

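The brass dot is at (321,99), i.e. (0.539,−0.0174,0.045). The stand is held square and centred. Move over and lower.

```bash

python3 -m inch '[{"jaw":0.5,"tx":2,"ty":0.23,"tz":0,"roll":0},{"jaw":0.5,"tx":3,"ty":0,"tz":0,"roll":0},{"jaw":0.5,"tx":3,"ty":0,"tz":0,"roll":0},{"jaw":0.5,"tx":2.1,"ty":0,"tz":1,"roll":0},{"jaw":0.5,"tx":0,"ty":0,"tz":2,"roll":0},{"jaw":0.5,"tx":0,"ty":0,"tz":2,"roll":0},{"jaw":0.5,"tx":0,"ty":0,"tz":2,"roll":0},{"jaw":0.5,"tx":0,"ty":0,"tz":2,"roll":0},{"jaw":0.5,"tx":0,"ty":0,"tz":1,"roll":0},{"jaw":0.5,"tx":0,"ty":0,"tz":0.5,"roll":0},{"jaw":0.5,"tx":0,"ty":0,"tz":0,"roll":0},{"jaw":0.5,"tx":0,"ty":0,"tz":0,"roll":0}]'
python3 - <<'E'
from h import *
go(.5389,-.0174,.0628)
E
```

```text
time: 9.05
eef_pos: [0.5378, -0.0143, 0.0733]
tcp_rot: [[-0.403, 0.915, 0.001], [0.915, 0.403, -0.0], [-0.0, 0.001, -1.0]]
ft_force: [-0.5, -0.1, -0.0]
finger_gap: 0.726
grip_force: 30.0
t 9.05 p [ 0.5378 -0.0143  0.0733] yaw_y 23.73 tilt [ 0.001 -0.    -1.   ] j [ -3.  31. 110.   0.  39. -27.] gap 0.726
tool shift cm [-0.33 -0.03  1.05]
```

```bash

python3 -m inch '[{"jaw":0.5,"tx":-0.33,"ty":-0.03,"tz":0,"roll":0},{"jaw":0.5,"tx":0,"ty":0,"tz":0.4,"roll":0},{"jaw":0.5,"tx":0,"ty":0,"tz":0.3,"roll":0},{"jaw":0.5,"tx":0,"ty":0,"tz":0.2,"roll":0},{"jaw":0.5,"tx":0,"ty":0,"tz":0.1,"roll":0},{"jaw":0.5,"tx":0,"ty":0,"tz":0,"roll":0},{"jaw":0.5,"tx":0,"ty":0,"tz":0,"roll":0}]'
```

```text
time: 9.75
eef_pos: [0.5383, -0.0177, 0.0631]
tcp_rot: [[-0.402, 0.916, -0.0], [0.916, 0.402, -0.0], [0.0, -0.0, -1.0]]
ft_force: [-2.5, -0.4, 6.4]
finger_gap: 0.725
grip_force: 30.0
```

```bash

python3 -m inch '[{"jaw":0.8,"tx":0,"ty":0,"tz":0,"roll":0},{"jaw":0.9,"tx":0,"ty":0,"tz":0,"roll":0},{"jaw":1,"tx":0,"ty":0,"tz":0,"roll":0},{"jaw":1,"tx":0,"ty":0,"tz":0,"roll":0},{"jaw":1,"tx":0,"ty":0,"tz":0,"roll":0},{"jaw":1,"tx":0,"ty":0,"tz":-1,"roll":0},{"jaw":1,"tx":0,"ty":0,"tz":-3,"roll":0},{"jaw":1,"tx":0,"ty":0,"tz":-4,"roll":0},{"jaw":1,"tx":0,"ty":0,"tz":-4,"roll":0},{"jaw":1,"tx":0,"ty":0,"tz":-4,"roll":0},{"jaw":1,"tx":0,"ty":0,"tz":-1,"roll":0},{"jaw":1,"tx":0,"ty":0,"tz":0,"roll":0}]'
python3 - <<'E'
from h import *
im,P=wlook(['stand_mid','turntable_top'])
go(.432,-.271)
E
```

```text
time: 10.95
eef_pos: [0.5395, -0.0177, 0.235]
tcp_rot: [[-0.402, 0.916, 0.004], [0.916, 0.402, -0.0], [-0.002, 0.004, -1.0]]
ft_force: [-0.1, 0.2, -0.2]
finger_gap: 1.001
grip_force: 0.0
stand_mid 0.94 [280. 163. 354. 268.] 7658 top 0.0701 rect [539.  -17.9] [64.8 92. ] 23.8 circ [538.6 -17.3] 54.7
turntable_top 0.94 [227. 120. 407. 299.] 17691 top 0.046 rect [538.9 -17.1] [174. 174.] 86.4 circ [539.1 -17.1] 87.8
t 11.1 p [ 0.5374 -0.0175  0.2312] yaw_y 23.72 tilt [-0.003  0.    -1.   ] j [ -3.  17. 104.  -0.  58. -27.] gap 1.001
tool shift cm [-18.97 -19.84   0.02]
```

The stand sits centred and flat, top at 0.070. On to the saucer.

```bash

python3 -m inch '[{"jaw":1,"tx":-1.9,"ty":-1.98,"tz":0,"roll":0},{"jaw":1,"tx":-1.9,"ty":-1.98,"tz":0,"roll":0},{"jaw":1,"tx":-1.9,"ty":-1.98,"tz":0,"roll":0},{"jaw":1,"tx":-1.9,"ty":-1.98,"tz":0,"roll":0},{"jaw":1,"tx":-1.9,"ty":-1.98,"tz":0,"roll":0},{"jaw":1,"tx":-1.9,"ty":-1.98,"tz":0,"roll":0},{"jaw":1,"tx":-1.9,"ty":-1.98,"tz":0,"roll":0},{"jaw":1,"tx":-1.9,"ty":-1.98,"tz":0,"roll":0},{"jaw":1,"tx":-1.9,"ty":-1.98,"tz":0,"roll":0},{"jaw":1,"tx":-1.9,"ty":-1.98,"tz":0,"roll":0},{"jaw":1,"tx":0,"ty":0,"tz":0,"roll":0},{"jaw":1,"tx":0,"ty":0,"tz":0,"roll":0}]'
python3 - <<'E'
from h import *
im,P=wlook(['saucer_mid','pot_mid','block_mid'],'w5.png')
go(.431,-.271,.013)
E
```

```text
time: 12.3
eef_pos: [0.4328, -0.2708, 0.2311]
tcp_rot: [[-0.401, 0.916, -0.002], [0.916, 0.401, 0.002], [0.003, -0.001, -1.0]]
ft_force: [0.0, -0.6, -0.3]
finger_gap: 1.001
grip_force: 0.0
saucer_mid 0.71 [284. 179. 351. 242.] 3491 top 0.0163 rect [ 430.3 -271.3] [65.8 66.1] 24.6 circ [ 430.9 -272. ] 34.2
pot_mid 0.79 [424. 218. 486. 283.] 3101 top 0.0445 rect [ 574.8 -248.6] [62.4 63.5] 69.6 circ [ 574.7 -248.8] 32.6
block_mid 0.75 [280. 294. 354. 353.] 3290 top 0.0409 rect [ 483.2 -389.2] [70.7 50.1] 35.2 circ [ 483.7 -389.1] 42.2
t 12.5 p [ 0.4338 -0.2702  0.2322] yaw_y 23.79 tilt [-0.001  0.001 -1.   ] j [-33.  15. 108.   0.  58. -57.] gap 1.001
tool shift cm [ 2.000e-02 -2.800e-01  2.192e+01]
```

View pics/w5.png

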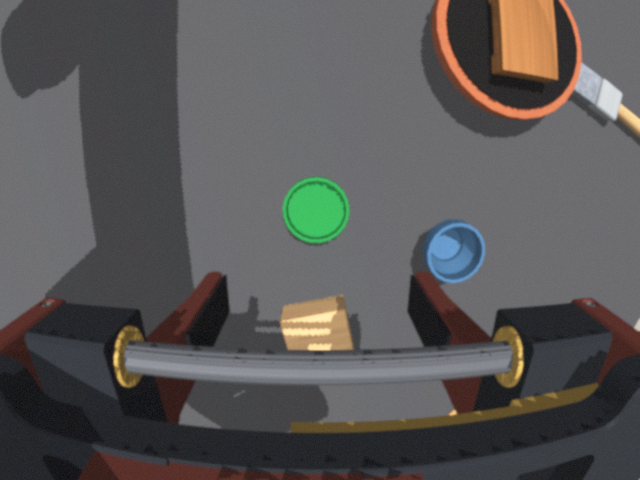

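The saucer is at (316,211), the pot at (455,251), and the stand is on the turntable at upper right. Descend to the saucer.

```bash

python3 -m inch '[{"jaw":1,"tx":0,"ty":-0.27,"tz":3,"roll":0},{"jaw":1,"tx":0,"ty":0,"tz":3,"roll":0},{"jaw":1,"tx":0,"ty":0,"tz":3,"roll":0},{"jaw":1,"tx":0,"ty":0,"tz":3,"roll":0},{"jaw":1,"tx":0,"ty":0,"tz":3,"roll":0},{"jaw":1,"tx":0,"ty":0,"tz":3,"roll":0},{"jaw":1,"tx":0,"ty":0,"tz":2,"roll":0},{"jaw":1,"tx":0,"ty":0,"tz":1,"roll":0},{"jaw":1,"tx":0,"ty":0,"tz":0.5,"roll":0},{"jaw":1,"tx":0,"ty":0,"tz":0.2,"roll":0},{"jaw":1,"tx":0,"ty":0,"tz":0,"roll":0}]' &&
python3 -m inch '[{"jaw":0.9,"tx":0,"ty":0,"tz":0,"roll":0},{"jaw":0.8,"tx":0,"ty":0,"tz":0,"roll":0},{"jaw":0.6,"tx":0,"ty":0,"tz":0,"roll":0},{"jaw":0.5,"tx":0,"ty":0,"tz":0,"roll":0},{"jaw":0.5,"tx":0,"ty":0,"tz":0,"roll":0},{"jaw":0.5,"tx":0,"ty":0,"tz":0,"roll":0},{"jaw":0.5,"tx":0,"ty":0,"tz":0,"roll":0},{"jaw":0.5,"tx":0,"ty":0,"tz":0,"roll":0},{"jaw":0.5,"tx":0,"ty":0,"tz":0,"roll":0}]'
```

```text
time: 13.6
eef_pos: [0.4316, -0.2724, 0.0163]
tcp_rot: [[-0.402, 0.915, 0.001], [0.915, 0.402, -0.001], [-0.001, 0.001, -1.0]]
ft_force: [-0.0, 0.3, -0.3]
finger_gap: 0.999
grip_force: 0.0
time: 14.5
eef_pos: [0.4314, -0.2725, 0.0162]
tcp_rot: [[-0.402, 0.916, 0.001], [0.916, 0.402, -0.001], [-0.001, 0.0, -1.0]]
ft_force: [-0.8, 0.1, 6.6]
finger_gap: 0.764
grip_force: 30.0
```

```bash

python3 -m inch '[{"jaw":0.5,"tx":0,"ty":0,"tz":-0.5,"roll":0},{"jaw":0.5,"tx":0,"ty":0,"tz":-1.5,"roll":0},{"jaw":0.5,"tx":0,"ty":0,"tz":-2.5,"roll":0},{"jaw":0.5,"tx":0,"ty":0,"tz":-2.5,"roll":0},{"jaw":0.5,"tx":0,"ty":0,"tz":-2.5,"roll":0},{"jaw":0.5,"tx":0,"ty":0,"tz":-2.5,"roll":0},{"jaw":0.5,"tx":0,"ty":0,"tz":-2.5,"roll":0},{"jaw":0.5,"tx":0,"ty":0,"tz":-1.5,"roll":0},{"jaw":0.5,"tx":0,"ty":0,"tz":0,"roll":0}]' &&
python3 -m inch '[{"jaw":0.5,"tx":1.5,"ty":1.5,"tz":0,"roll":0},{"jaw":0.5,"tx":2,"ty":2.1,"tz":0,"roll":0},{"jaw":0.5,"tx":2,"ty":2.2,"tz":0,"roll":0},{"jaw":0.5,"tx":2,"ty":2.2,"tz":0,"roll":0},{"jaw":0.5,"tx":2,"ty":2.2,"tz":0,"roll":0},{"jaw":0.5,"tx":2,"ty":2.2,"tz":0,"roll":0},{"jaw":0.5,"tx":2,"ty":2.2,"tz":0,"roll":0},{"jaw":0.5,"tx":2,"ty":2.2,"tz":0,"roll":0},{"jaw":0.5,"tx":2,"ty":2,"tz":0,"roll":0},{"jaw":0.5,"tx":1.5,"ty":1.3,"tz":0,"roll":0},{"jaw":0.5,"tx":0,"ty":0,"tz":0,"roll":0},{"jaw":0.5,"tx":0,"ty":0,"tz":0,"roll":0}]'
python3 - <<'E'
from h import *
im,P=wlook(['saucer_mid','stand_mid'],'w6.png')
go(.5388,-.0175,.0865)
E
```

```text
time: 15.4
eef_pos: [0.4323, -0.273, 0.1786]
tcp_rot: [[-0.402, 0.915, 0.004], [0.915, 0.402, -0.003], [-0.004, 0.003, -1.0]]
ft_force: [0.1, -0.2, 0.4]
finger_gap: 0.758
grip_force: 30.0
time: 16.6
eef_pos: [0.538, -0.0174, 0.1751]
tcp_rot: [[-0.403, 0.915, -0.001], [0.915, 0.403, -0.0], [0.0, -0.001, -1.0]]
ft_force: [-0.1, -0.6, -1.1]
finger_gap: 0.76
grip_force: 30.0
saucer_mid 0.75 [243. 224. 395. 352.] 15373 top 0.175 rect [536.8 -13.9] [67.2 62.5] 24.3 circ [537.7 -16.2] 34.1
stand_mid 0.89 [273. 168. 363. 230.] 4808 top 0.07 rect [528.4   5. ] [63.4 42.7] 23.8 circ [528.4   5.1] 37.6
t 16.75 p [ 0.5382 -0.0183  0.1754] yaw_y 23.67 tilt [-0.001 -0.    -1.   ] j [ -3.  22. 107.  -0.  52. -27.] gap 0.766
tool shift cm [0.05 0.1  8.89]
```

View pics/w6.png

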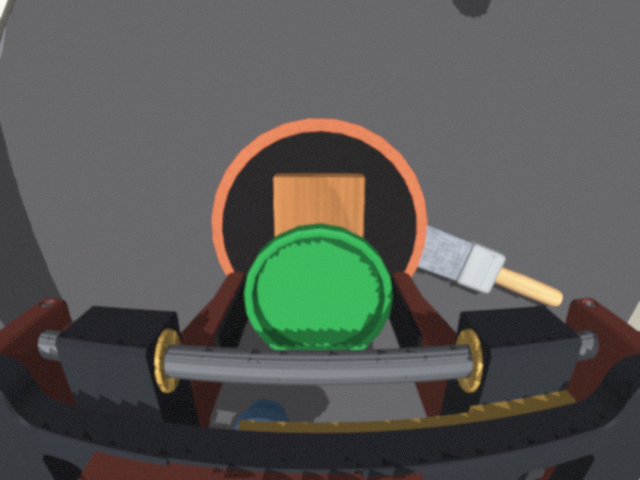

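The saucer is held level at (318,290), above the stand at (318,200). Lower it.

```bash

python3 -m inch '[{"jaw":0.5,"tx":-0.12,"ty":0.05,"tz":1,"roll":0},{"jaw":0.5,"tx":0,"ty":0,"tz":2,"roll":0},{"jaw":0.5,"tx":0,"ty":0,"tz":2,"roll":0},{"jaw":0.5,"tx":0,"ty":0,"tz":1.5,"roll":0},{"jaw":0.5,"tx":0,"ty":0,"tz":0.8,"roll":0},{"jaw":0.5,"tx":0,"ty":0,"tz":0.4,"roll":0},{"jaw":0.5,"tx":0,"ty":0,"tz":0,"roll":0},{"jaw":0.5,"tx":0,"ty":0,"tz":0,"roll":0}]'
python3 - <<'E'
from h import *
go(.539,-.0185,.0858)
E
```

```text
time: 17.55
eef_pos: [0.5401, -0.0185, 0.0991]
tcp_rot: [[-0.402, 0.916, 0.001], [0.916, 0.402, -0.0], [-0.0, 0.001, -1.0]]
ft_force: [-0.8, -0.2, -0.0]
finger_gap: 0.761
grip_force: 30.0
t 17.55 p [ 0.5401 -0.0185  0.0991] yaw_y 23.71 tilt [ 0.001 -0.    -1.   ] j [ -3.  29. 109.  -0.  43. -27.] gap 0.761
tool shift cm [ 0.05 -0.1   1.33]
```

```bash

python3 -m inch '[{"jaw":0.5,"tx":0,"ty":-0.08,"tz":0.5,"roll":0},{"jaw":0.5,"tx":0,"ty":0,"tz":0.4,"roll":0},{"jaw":0.5,"tx":0,"ty":0,"tz":0.2,"roll":0},{"jaw":0.5,"tx":0,"ty":0,"tz":0.1,"roll":0},{"jaw":0.5,"tx":0,"ty":0,"tz":0.1,"roll":0},{"jaw":0.5,"tx":0,"ty":0,"tz":0,"roll":0},{"jaw":0.5,"tx":0,"ty":0,"tz":0,"roll":0}]'
```

```text
time: 18.25
eef_pos: [0.539, -0.0187, 0.0857]
tcp_rot: [[-0.402, 0.916, 0.0], [0.916, 0.402, -0.0], [-0.0, 0.0, -1.0]]
ft_force: [-0.1, -0.9, -0.6]
finger_gap: 0.76
grip_force: 30.0
```

```bash

python3 -m inch '[{"jaw":0.5,"tx":0,"ty":0,"tz":0.05,"roll":0},{"jaw":0.5,"tx":0,"ty":0,"tz":0.05,"roll":0},{"jaw":0.5,"tx":0,"ty":0,"tz":0,"roll":0},{"jaw":0.5,"tx":0,"ty":0,"tz":0,"roll":0}]'
```

```text
time: 18.65
eef_pos: [0.5391, -0.0187, 0.0853]
tcp_rot: [[-0.402, 0.916, 0.0], [0.916, 0.402, -0.0], [-0.0, 0.0, -1.0]]
ft_force: [-0.9, -0.3, 4.9]
finger_gap: 0.758
grip_force: 30.0
```

Contact. Release, rise and look.

```bash

python3 -m inch '[{"jaw":0.82,"tx":0,"ty":0,"tz":0,"roll":0},{"jaw":0.9,"tx":0,"ty":0,"tz":0,"roll":0},{"jaw":1,"tx":0,"ty":0,"tz":0,"roll":0},{"jaw":1,"tx":0,"ty":0,"tz":0,"roll":0},{"jaw":1,"tx":0,"ty":0,"tz":0,"roll":0},{"jaw":1,"tx":0,"ty":0,"tz":-1,"roll":0},{"jaw":1,"tx":0,"ty":0,"tz":-3,"roll":0},{"jaw":1,"tx":0,"ty":0,"tz":-4,"roll":0},{"jaw":1,"tx":0,"ty":0,"tz":-4,"roll":0},{"jaw":1,"tx":0,"ty":0,"tz":-3,"roll":0},{"jaw":1,"tx":0,"ty":0,"tz":0,"roll":0},{"jaw":1,"tx":0,"ty":0,"tz":0,"roll":0}]'
python3 - <<'E'
from h import *
im,P=wlook(['saucer_mid','stand_mid','turntable_top'])
go(.5752,-.2485)
E
```

```text
time: 19.85
eef_pos: [0.5391, -0.0187, 0.2356]
tcp_rot: [[-0.402, 0.916, 0.002], [0.916, 0.402, -0.0], [-0.001, 0.002, -1.0]]
ft_force: [0.3, 1.0, -0.5]
finger_gap: 1.0
grip_force: 0.0
saucer_mid 0.7 [276. 183. 360. 264.] 5042 top 0.0853 rect [539.  -17.7] [67.3 66.9] 36.4 circ [539.  -17.3] 34.1
stand_mid 0.79 [281. 162. 356. 268.] 2823 top 0.0702 rect [539.  -17.4] [64.3 92.6] 23.7 circ [538.8 -17.6] 55.0
turntable_top 0.82 [229. 118. 408. 296.] 17142 top 0.046 rect [539.  -16.7] [173.  173.1] 48.2 circ [538.6 -17. ] 87.8
t 20.05 p [ 0.538  -0.0187  0.2333] yaw_y 23.72 tilt [-0.003  0.    -1.   ] j [ -3.  17. 104.  -0.  59. -27.] gap 0.997
tool shift cm [-2.254e+01 -5.840e+00 -1.000e-02]
```

Saucer, stand and turntable are concentric to within 0.5 mm. On to the blue pot.

```bash

python3 -m inch '[{"jaw":1,"tx":-2.25,"ty":-0.58,"tz":0,"roll":0},{"jaw":1,"tx":-2.25,"ty":-0.58,"tz":0,"roll":0},{"jaw":1,"tx":-2.25,"ty":-0.58,"tz":0,"roll":0},{"jaw":1,"tx":-2.25,"ty":-0.58,"tz":0,"roll":0},{"jaw":1,"tx":-2.25,"ty":-0.58,"tz":0,"roll":0},{"jaw":1,"tx":-2.25,"ty":-0.58,"tz":0,"roll":0},{"jaw":1,"tx":-2.25,"ty":-0.58,"tz":0,"roll":0},{"jaw":1,"tx":-2.25,"ty":-0.58,"tz":0,"roll":0},{"jaw":1,"tx":-2.25,"ty":-0.58,"tz":0,"roll":0},{"jaw":1,"tx":-2.25,"ty":-0.58,"tz":0,"roll":0},{"jaw":1,"tx":0,"ty":0,"tz":0,"roll":0},{"jaw":1,"tx":0,"ty":0,"tz":0,"roll":0}]'
python3 - <<'E'
from h import *
im,P=wlook(['pot_mid','block_mid'])
go(.5752,-.2485,.040)
E
```

```text
time: 21.25
eef_pos: [0.5757, -0.2478, 0.2333]
tcp_rot: [[-0.401, 0.916, -0.002], [0.916, 0.401, 0.001], [0.002, -0.001, -1.0]]
ft_force: [-0.3, 1.1, 0.0]
finger_gap: 1.0
grip_force: 0.0
pot_mid 0.63 [282. 180. 349. 249.] 3587 top 0.0443 rect [ 575.2 -248.9] [62.  62.7] 6.9 circ [ 575.2 -248.7] 32.0
block_mid 0.86 [156. 262. 222. 319.] 1639 top 0.0409 rect [ 479.3 -387.1] [64.5 42. ] 35.1 circ [ 479.7 -387.1] 38.0
t 21.4 p [ 0.576  -0.2469  0.2342] yaw_y 23.77 tilt [-0.001  0.001 -1.   ] j [-24.  24.  93.   0.  63. -48.] gap 1.0
tool shift cm [-0.13 -0.12 19.42]
```

```bash

python3 -m inch '[{"jaw":1,"tx":-0.13,"ty":-0.1,"tz":2,"roll":0},{"jaw":1,"tx":0,"ty":0,"tz":3,"roll":0},{"jaw":1,"tx":0,"ty":0,"tz":3,"roll":0},{"jaw":1,"tx":0,"ty":0,"tz":3,"roll":0},{"jaw":1,"tx":0,"ty":0,"tz":3,"roll":0},{"jaw":1,"tx":0,"ty":0,"tz":3,"roll":0},{"jaw":1,"tx":0,"ty":0,"tz":1.5,"roll":0},{"jaw":1,"tx":0,"ty":0,"tz":0.8,"roll":0},{"jaw":1,"tx":0,"ty":0,"tz":0.2,"roll":0},{"jaw":1,"tx":0,"ty":0,"tz":0,"roll":0},{"jaw":1,"tx":0,"ty":0,"tz":0,"roll":0}]' &&
python3 -m inch '[{"jaw":0.9,"tx":0,"ty":0,"tz":0,"roll":0},{"jaw":0.8,"tx":0,"ty":0,"tz":0,"roll":0},{"jaw":0.7,"tx":0,"ty":0,"tz":0,"roll":0},{"jaw":0.5,"tx":0,"ty":0,"tz":0,"roll":0},{"jaw":0.5,"tx":0,"ty":0,"tz":0,"roll":0},{"jaw":0.5,"tx":0,"ty":0,"tz":0,"roll":0},{"jaw":0.5,"tx":0,"ty":0,"tz":0,"roll":0},{"jaw":0.5,"tx":0,"ty":0,"tz":0,"roll":0},{"jaw":0.5,"tx":0,"ty":0,"tz":0,"roll":0}]'
```

```text
time: 22.5
eef_pos: [0.5768, -0.25, 0.041]
tcp_rot: [[-0.402, 0.915, 0.002], [0.915, 0.402, -0.001], [-0.002, 0.001, -1.0]]
ft_force: [-0.3, -0.2, 1.1]
finger_gap: 1.003
grip_force: 0.0
time: 23.4
eef_pos: [0.576, -0.2498, 0.0401]
tcp_rot: [[-0.402, 0.916, 0.0], [0.916, 0.402, -0.0], [-0.0, 0.0, -1.0]]
ft_force: [-2.1, 0.3, 6.2]
finger_gap: 0.733
grip_force: 30.0
```

```bash

python3 -m inch '[{"jaw":0.5,"tx":0,"ty":0,"tz":-0.5,"roll":0},{"jaw":0.5,"tx":0,"ty":0,"tz":-1.5,"roll":0},{"jaw":0.5,"tx":0,"ty":0,"tz":-2.5,"roll":0},{"jaw":0.5,"tx":0,"ty":0,"tz":-2.5,"roll":0},{"jaw":0.5,"tx":0,"ty":0,"tz":-2.5,"roll":0},{"jaw":0.5,"tx":0,"ty":0,"tz":-2.5,"roll":0},{"jaw":0.5,"tx":0,"ty":0,"tz":-2,"roll":0},{"jaw":0.5,"tx":0,"ty":0,"tz":-1,"roll":0},{"jaw":0.5,"tx":0,"ty":0,"tz":0,"roll":0}]' &&
python3 -m inch '[{"jaw":0.5,"tx":1.5,"ty":0.4,"tz":0,"roll":0},{"jaw":0.5,"tx":2.4,"ty":0.6,"tz":0,"roll":0},{"jaw":0.5,"tx":2.5,"ty":0.65,"tz":0,"roll":0},{"jaw":0.5,"tx":2.5,"ty":0.65,"tz":0,"roll":0},{"jaw":0.5,"tx":2.5,"ty":0.65,"tz":0,"roll":0},{"jaw":0.5,"tx":2.5,"ty":0.65,"tz":0,"roll":0},{"jaw":0.5,"tx":2.5,"ty":0.65,"tz":0,"roll":0},{"jaw":0.5,"tx":2.5,"ty":0.65,"tz":0,"roll":0},{"jaw":0.5,"tx":2.4,"ty":0.6,"tz":0,"roll":0},{"jaw":0.5,"tx":1.4,"ty":0.4,"tz":0,"roll":0},{"jaw":0.5,"tx":0,"ty":0,"tz":0,"roll":0},{"jaw":0.5,"tx":0,"ty":0,"tz":0,"roll":0}]'
python3 - <<'E'
from h import *
im,P=wlook(['pot_mid','saucer_mid'],'w7.png')
go(.539,-.0176,.115)
E
```

```text
time: 24.3
eef_pos: [0.5767, -0.25, 0.1916]
tcp_rot: [[-0.402, 0.916, 0.003], [0.916, 0.402, -0.001], [-0.002, 0.002, -1.0]]
ft_force: [-0.5, 0.5, -1.4]
finger_gap: 0.731
grip_force: 30.0
time: 25.5
eef_pos: [0.5384, -0.018, 0.1892]
tcp_rot: [[-0.403, 0.915, -0.001], [0.915, 0.403, -0.0], [0.0, -0.001, -1.0]]
ft_force: [-0.7, -0.7, -1.2]
finger_gap: 0.736
grip_force: 30.0
pot_mid 0.68 [243. 223. 392. 348.] 14400 top 0.1933 rect [537.  -14.2] [63.1 57.5] 24.3 circ [538.4 -17. ] 32.2
saucer_mid 0.76 [272. 193. 366. 243.] 2851 top 0.0855 rect [532.9  -2.4] [67.7 35.2] 22.8 circ [538.5 -15.7] 33.9
t 25.65 p [ 0.5388 -0.0189  0.1895] yaw_y 23.66 tilt [-0. -0. -1.] j [ -3.  20. 106.  -0.  53. -27.] gap 0.732
tool shift cm [0.11 0.07 7.45]
```

View pics/w7.png

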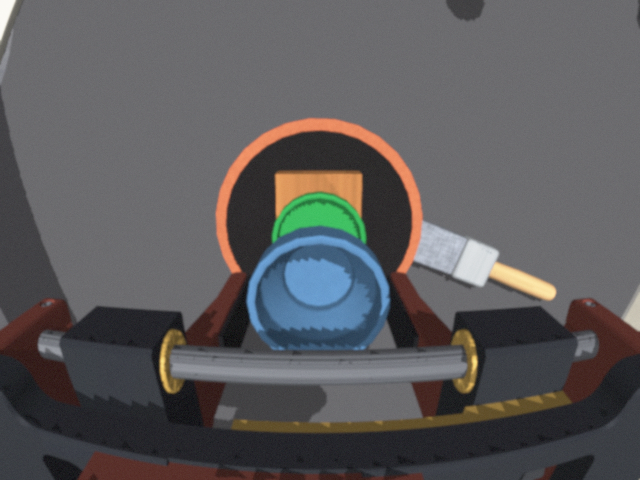

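The blue pot is held upright at (318,290), in line with the saucer at (319,225). Lower it.

```bash

python3 -m inch '[{"jaw":0.5,"tx":0,"ty":0,"tz":1,"roll":0},{"jaw":0.5,"tx":0,"ty":0,"tz":2,"roll":0},{"jaw":0.5,"tx":0,"ty":0,"tz":1.5,"roll":0},{"jaw":0.5,"tx":0,"ty":0,"tz":1,"roll":0},{"jaw":0.5,"tx":0,"ty":0,"tz":0.7,"roll":0},{"jaw":0.5,"tx":0,"ty":0,"tz":0.4,"roll":0},{"jaw":0.5,"tx":0,"ty":0,"tz":0.2,"roll":0},{"jaw":0.5,"tx":0,"ty":0,"tz":0,"roll":0},{"jaw":0.5,"tx":0,"ty":0,"tz":0,"roll":0}]'
python3 - <<'E'
from h import *
go(.5389,-.0184,.115)
E
```

```text
time: 26.55
eef_pos: [0.539, -0.018, 0.1221]
tcp_rot: [[-0.402, 0.915, 0.001], [0.915, 0.402, -0.0], [-0.0, 0.001, -1.0]]
ft_force: [-0.0, -0.1, -0.8]
finger_gap: 0.733
grip_force: 30.0
t 26.55 p [ 0.539  -0.018   0.1221] yaw_y 23.72 tilt [ 0.001 -0.    -1.   ] j [ -3.  26. 108.  -0.  45. -27.] gap 0.733
tool shift cm [-0.03 -0.02  0.71]
```

```bash

python3 -m inch '[{"jaw":0.5,"tx":0,"ty":0,"tz":0.3,"roll":0},{"jaw":0.5,"tx":0,"ty":0,"tz":0.2,"roll":0},{"jaw":0.5,"tx":0,"ty":0,"tz":0.1,"roll":0},{"jaw":0.5,"tx":0,"ty":0,"tz":0.05,"roll":0},{"jaw":0.5,"tx":0,"ty":0,"tz":0,"roll":0},{"jaw":0.5,"tx":0,"ty":0,"tz":0,"roll":0}]'
```

```text
time: 27.15
eef_pos: [0.5387, -0.0181, 0.1152]
tcp_rot: [[-0.402, 0.916, 0.0], [0.916, 0.402, -0.0], [-0.0, 0.0, -1.0]]
ft_force: [1.0, 0.7, -1.6]
finger_gap: 0.727
grip_force: 30.0
```

```bash

python3 -m inch '[{"jaw":0.5,"tx":0,"ty":0,"tz":0.05,"roll":0},{"jaw":0.5,"tx":0,"ty":0,"tz":0.05,"roll":0},{"jaw":0.5,"tx":0,"ty":0,"tz":0,"roll":0},{"jaw":0.5,"tx":0,"ty":0,"tz":0,"roll":0}]'
```

```text
time: 27.55
eef_pos: [0.5387, -0.0181, 0.115]
tcp_rot: [[-0.402, 0.916, 0.0], [0.916, 0.402, -0.0], [-0.0, 0.0, -1.0]]
ft_force: [-2.6, 0.8, 7.8]
finger_gap: 0.73
grip_force: 30.0
```

```bash

python3 -m inch '[{"jaw":0.8,"tx":0,"ty":0,"tz":0,"roll":0},{"jaw":0.9,"tx":0,"ty":0,"tz":0,"roll":0},{"jaw":1,"tx":0,"ty":0,"tz":0,"roll":0},{"jaw":1,"tx":0,"ty":0,"tz":0,"roll":0},{"jaw":1,"tx":0,"ty":0,"tz":0,"roll":0},{"jaw":1,"tx":0,"ty":0,"tz":-1,"roll":0},{"jaw":1,"tx":0,"ty":0,"tz":-3,"roll":0},{"jaw":1,"tx":0,"ty":0,"tz":-4,"roll":0},{"jaw":1,"tx":0,"ty":0,"tz":-4,"roll":0},{"jaw":1,"tx":0,"ty":0,"tz":-2,"roll":0},{"jaw":1,"tx":0,"ty":0,"tz":0,"roll":0},{"jaw":1,"tx":0,"ty":0,"tz":0,"roll":0}]'
python3 - <<'E'
from h import *
im,P=wlook(['pot_mid','saucer_mid','stand_mid'],'w8.png')
go(.5765,.268)
E
```

```text
time: 28.75
eef_pos: [0.5384, -0.0181, 0.2543]
tcp_rot: [[-0.402, 0.916, 0.001], [0.916, 0.402, -0.0], [-0.0, 0.001, -1.0]]
ft_force: [0.2, 0.8, -0.5]
finger_gap: 1.001
grip_force: 0.0
pot_mid 0.78 [279. 185. 357. 264.] 4914 top 0.1193 rect [538.3 -16.9] [62.6 63.3] 25.3 circ [538.7 -17. ] 32.2
saucer_mid 0.86 [286. 176. 358. 211.] 357 top 0.0861 rect [531.6   3.5] [62.5 23.6] 20.7 circ [535.4  -6.7] 31.3
saucer_mid 0.4 [283. 162. 352. 260.] 1812 top 0.0702 rect [538.9 -17.5] [64.1 92.1] 23.9 circ [538.8 -17.8] 55.0
stand_mid 0.73 [282. 178. 356. 210.] 359 top 0.0863 rect [529.3   3.3] [61.7 22. ] 24.8 circ [533.5  -5.9] 30.9
t 28.95 p [ 0.5378 -0.018   0.2527] yaw_y 23.72 tilt [-0.003  0.    -1.   ] j [ -3.  16. 103.  -0.  61. -27.] gap 0.998
tool shift cm [ 2.463e+01  1.505e+01 -1.000e-02]
```

View pics/w8.png

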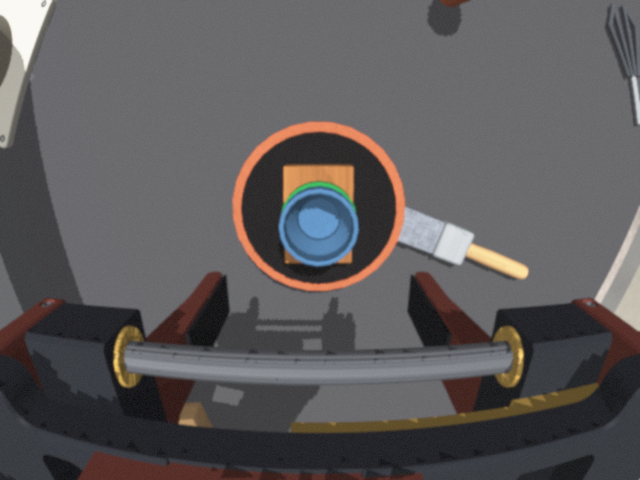

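The blue pot stands at (318,225) in the saucer, rim at 0.119 as expected. Now the liner.

```bash

python3 -m inch '[{"jaw":1,"tx":2.2,"ty":1.36,"tz":0,"roll":0},{"jaw":1,"tx":2.24,"ty":1.37,"tz":0,"roll":0},{"jaw":1,"tx":2.24,"ty":1.37,"tz":0,"roll":0},{"jaw":1,"tx":2.24,"ty":1.37,"tz":0,"roll":0},{"jaw":1,"tx":2.24,"ty":1.37,"tz":0,"roll":0},{"jaw":1,"tx":2.24,"ty":1.37,"tz":0,"roll":0},{"jaw":1,"tx":2.24,"ty":1.37,"tz":0,"roll":0},{"jaw":1,"tx":2.24,"ty":1.37,"tz":0,"roll":0},{"jaw":1,"tx":2.24,"ty":1.37,"tz":0,"roll":0},{"jaw":1,"tx":2.24,"ty":1.37,"tz":0,"roll":0},{"jaw":1,"tx":2.24,"ty":1.37,"tz":0,"roll":0},{"jaw":1,"tx":0,"ty":0,"tz":0,"roll":0}]'
python3 -m inch '[{"jaw":0.8,"tx":0,"ty":0,"tz":2,"roll":0},{"jaw":0.8,"tx":0,"ty":0,"tz":2,"roll":0},{"jaw":0.8,"tx":0,"ty":0,"tz":1,"roll":0},{"jaw":0.8,"tx":0,"ty":0,"tz":0,"roll":0}]'
python3 - <<'E'
from h import *
im,P=wlook(['liner_mid'],'w9.png')
go(.5765,.268,.053)
E
```

```text
time: 30.15
eef_pos: [0.5773, 0.2702, 0.2527]
tcp_rot: [[-0.405, 0.914, -0.001], [0.914, 0.405, -0.0], [0.001, -0.001, -1.0]]
ft_force: [0.3, 0.5, 0.5]
finger_gap: 1.001
grip_force: 0.0
time: 30.55
eef_pos: [0.5764, 0.2666, 0.202]
tcp_rot: [[-0.402, 0.916, -0.004], [0.916, 0.402, -0.002], [-0.0, -0.004, -1.0]]
ft_force: [0.1, -0.7, 0.5]
finger_gap: 0.799
grip_force: 0.0
liner_mid 0.69 [293. 198. 342. 250.] 1880 top 0.0604 rect [575.7 267.5] [39.3 38.2] 24.2 circ [576. 267.] 20.0
t 30.65 p [0.5777 0.2673 0.2043] yaw_y 23.7 tilt [-0. -0. -1.] j [24. 27. 93. -0. 60.  0.] gap 0.799
tool shift cm [ 0.11 -0.08 15.13]
```

View pics/w9.png

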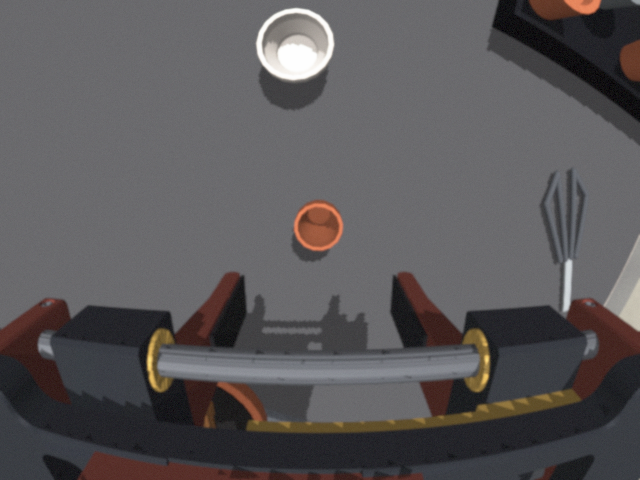

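The liner is at (319,226), upright between the open jaws. Descend to tips about 44 mm up its side.

```bash

python3 -m inch '[{"jaw":0.8,"tx":0.04,"ty":-0.08,"tz":2,"roll":0},{"jaw":0.8,"tx":0,"ty":0,"tz":2.5,"roll":0},{"jaw":0.8,"tx":0,"ty":0,"tz":2.5,"roll":0},{"jaw":0.8,"tx":0,"ty":0,"tz":2.5,"roll":0},{"jaw":0.8,"tx":0,"ty":0,"tz":2.5,"roll":0},{"jaw":0.8,"tx":0,"ty":0,"tz":1.5,"roll":0},{"jaw":0.8,"tx":0,"ty":0,"tz":0.9,"roll":0},{"jaw":0.8,"tx":0,"ty":0,"tz":0.4,"roll":0},{"jaw":0.8,"tx":0,"ty":0,"tz":0,"roll":0},{"jaw":0.8,"tx":0,"ty":0,"tz":0,"roll":0}]'
python3 - <<'E'
from h import *
go(.576,.2672,.055)
E
```

```text
time: 31.65
eef_pos: [0.5774, 0.2681, 0.0572]
tcp_rot: [[-0.402, 0.916, 0.002], [0.916, 0.402, 0.001], [-0.0, 0.002, -1.0]]
ft_force: [0.8, 0.0, -0.4]
finger_gap: 0.799
grip_force: 0.0
t 31.65 p [0.5774 0.2681 0.0572] yaw_y 23.72 tilt [ 0.002  0.001 -1.   ] j [24. 38. 97. -0. 45.  0.] gap 0.799
tool shift cm [-0.03 -0.16  0.22]
```

```bash

python3 -m inch '[{"jaw":0.7,"tx":0,"ty":-0.12,"tz":0.1,"roll":0},{"jaw":0.6,"tx":0,"ty":0,"tz":0,"roll":0},{"jaw":0.5,"tx":0,"ty":0,"tz":0,"roll":0},{"jaw":0.4,"tx":0,"ty":0,"tz":0,"roll":0},{"jaw":0.3,"tx":0,"ty":0,"tz":0,"roll":0},{"jaw":0.3,"tx":0,"ty":0,"tz":0,"roll":0},{"jaw":0.3,"tx":0,"ty":0,"tz":0,"roll":0},{"jaw":0.3,"tx":0,"ty":0,"tz":0,"roll":0},{"jaw":0.3,"tx":0,"ty":0,"tz":0,"roll":0},{"jaw":0.3,"tx":0,"ty":0,"tz":0,"roll":0}]'
```

```text
time: 32.65
eef_pos: [0.5757, 0.2673, 0.0553]
tcp_rot: [[-0.402, 0.916, 0.0], [0.916, 0.402, 0.0], [-0.0, 0.0, -1.0]]
ft_force: [-0.0, -0.5, 4.4]
finger_gap: 0.45
grip_force: 30.0
```

```bash

python3 -m inch '[{"jaw":0.3,"tx":0,"ty":0,"tz":-0.5,"roll":0},{"jaw":0.3,"tx":0,"ty":0,"tz":-1.5,"roll":0},{"jaw":0.3,"tx":0,"ty":0,"tz":-2.5,"roll":0},{"jaw":0.3,"tx":0,"ty":0,"tz":-3,"roll":0},{"jaw":0.3,"tx":0,"ty":0,"tz":-3,"roll":0},{"jaw":0.3,"tx":0,"ty":0,"tz":-3,"roll":0},{"jaw":0.3,"tx":0,"ty":0,"tz":-2.5,"roll":0},{"jaw":0.3,"tx":0,"ty":0,"tz":-2,"roll":0},{"jaw":0.3,"tx":0,"ty":0,"tz":-1,"roll":0},{"jaw":0.3,"tx":0,"ty":0,"tz":0,"roll":0}]' &&
python3 -m inch '[{"jaw":0.3,"tx":-1.5,"ty":-0.9,"tz":0,"roll":0},{"jaw":0.3,"tx":-2.4,"ty":-1.4,"tz":0,"roll":0},{"jaw":0.3,"tx":-2.7,"ty":-1.65,"tz":0,"roll":0},{"jaw":0.3,"tx":-2.7,"ty":-1.65,"tz":0,"roll":0},{"jaw":0.3,"tx":-2.7,"ty":-1.65,"tz":0,"roll":0},{"jaw":0.3,"tx":-2.7,"ty":-1.65,"tz":0,"roll":0},{"jaw":0.3,"tx":-2.7,"ty":-1.65,"tz":0,"roll":0},{"jaw":0.3,"tx":-2.7,"ty":-1.65,"tz":0,"roll":0},{"jaw":0.3,"tx":-2.7,"ty":-1.65,"tz":0,"roll":0},{"jaw":0.3,"tx":-1.8,"ty":-1,"tz":0,"roll":0},{"jaw":0.3,"tx":0,"ty":0,"tz":0,"roll":0},{"jaw":0.3,"tx":0,"ty":0,"tz":0,"roll":0}]'
python3 - <<'E'
from h import *
im,P=wlook(['pot_mid','liner_mid'],'w10.png')
go(.5386,-.0172,.1365)
E
```

```text
time: 33.65
eef_pos: [0.5763, 0.2676, 0.2473]
tcp_rot: [[-0.402, 0.915, 0.003], [0.915, 0.402, 0.001], [-0.0, 0.003, -1.0]]
ft_force: [0.6, -0.0, -1.2]
finger_gap: 0.454
grip_force: 30.0
time: 34.85
eef_pos: [0.5376, -0.0183, 0.2441]
tcp_rot: [[-0.401, 0.916, -0.002], [0.916, 0.401, 0.0], [0.001, -0.002, -1.0]]
ft_force: [-0.1, -0.4, 0.3]
finger_gap: 0.449
grip_force: 30.0
pot_mid 0.88 [277. 189. 362. 259.] 4334 top 0.1193 rect [536.7 -12.5] [62.8 54.1] 21.0 circ [538.7 -16.6] 31.9
pot_mid 0.65 [285. 162. 356. 264.] 1767 top 0.0701 rect [539.  -17.4] [64.2 90.9] 23.7 circ [539.1 -16.9] 54.6
liner_mid 0.92 [272. 243. 362. 346.] 6929 top 0.2492 rect [538.1 -18.7] [39.4 39.7] 62.8 circ [538.6 -18.9] 20.5
t 35.0 p [ 0.5383 -0.017   0.2447] yaw_y 23.77 tilt [-0.001  0.    -1.   ] j [ -3.  16. 104.   0.  60. -27.] gap 0.455
tool shift cm [-0.03  0.03 10.82]
```

View pics/w10.png

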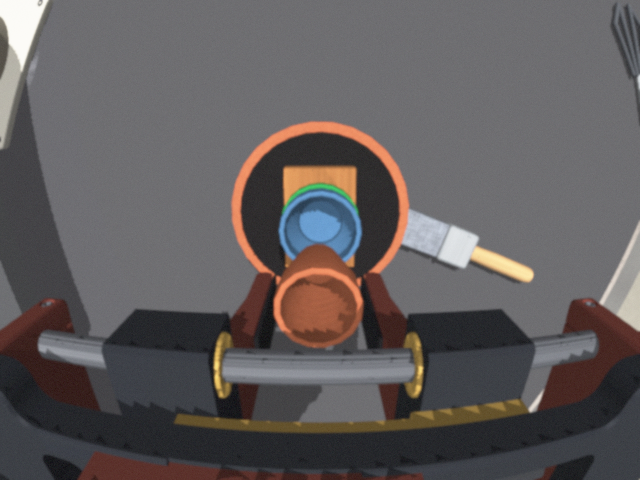

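The liner is held upright at (318,308), over the pot at (320,224), about 1.5 mm short along tool x. Correct and lower.

```bash

python3 -m inch '[{"jaw":0.3,"tx":0.12,"ty":0.02,"tz":1,"roll":0},{"jaw":0.3,"tx":0,"ty":0,"tz":2,"roll":0},{"jaw":0.3,"tx":0,"ty":0,"tz":2,"roll":0},{"jaw":0.3,"tx":0,"ty":0,"tz":1.5,"roll":0},{"jaw":0.3,"tx":0,"ty":0,"tz":1.2,"roll":0},{"jaw":0.3,"tx":0,"ty":0,"tz":1,"roll":0},{"jaw":0.3,"tx":0,"ty":0,"tz":0.6,"roll":0},{"jaw":0.3,"tx":0,"ty":0,"tz":0.3,"roll":0},{"jaw":0.3,"tx":0,"ty":0,"tz":0,"roll":0},{"jaw":0.3,"tx":0,"ty":0,"tz":0,"roll":0}]'
python3 - <<'E'
from h import *
go(.5388,-.0165,.1365)
E
```

```text
time: 36.0
eef_pos: [0.5386, -0.0165, 0.1496]
tcp_rot: [[-0.402, 0.916, 0.001], [0.916, 0.402, -0.0], [-0.0, 0.001, -1.0]]
ft_force: [0.4, 0.3, -0.8]
finger_gap: 0.455
grip_force: 30.0
t 36.0 p [ 0.5386 -0.0165  0.1496] yaw_y 23.72 tilt [ 0.001 -0.    -1.   ] j [ -3.  24. 108.   0.  48. -27.] gap 0.455
tool shift cm [-0.    0.02  1.31]
```

```bash

python3 -m inch '[{"jaw":0.3,"tx":0,"ty":0,"tz":0.5,"roll":0},{"jaw":0.3,"tx":0,"ty":0,"tz":0.4,"roll":0},{"jaw":0.3,"tx":0,"ty":0,"tz":0.2,"roll":0},{"jaw":0.3,"tx":0,"ty":0,"tz":0.1,"roll":0},{"jaw":0.3,"tx":0,"ty":0,"tz":0.05,"roll":0},{"jaw":0.3,"tx":0,"ty":0,"tz":0,"roll":0},{"jaw":0.3,"tx":0,"ty":0,"tz":0,"roll":0}]'
```

```text
time: 36.7
eef_pos: [0.5384, -0.0165, 0.1367]
tcp_rot: [[-0.402, 0.916, 0.0], [0.916, 0.402, -0.0], [-0.0, 0.0, -1.0]]
ft_force: [0.8, -0.9, -1.3]
finger_gap: 0.449
grip_force: 30.0
```

```bash

python3 -m inch '[{"jaw":0.3,"tx":0,"ty":0,"tz":0.04,"roll":0},{"jaw":0.3,"tx":0,"ty":0,"tz":0.04,"roll":0},{"jaw":0.3,"tx":0,"ty":0,"tz":0,"roll":0},{"jaw":0.3,"tx":0,"ty":0,"tz":0,"roll":0}]'
```

```text
time: 37.1
eef_pos: [0.5385, -0.0165, 0.1363]
tcp_rot: [[-0.402, 0.916, 0.0], [0.916, 0.402, -0.0], [-0.0, 0.0, -1.0]]
ft_force: [-1.8, 0.4, 5.2]
finger_gap: 0.448
grip_force: 30.0
```

```bash

python3 -m inch '[{"jaw":0.5,"tx":0,"ty":0,"tz":0,"roll":0},{"jaw":0.6,"tx":0,"ty":0,"tz":0,"roll":0},{"jaw":0.8,"tx":0,"ty":0,"tz":0,"roll":0},{"jaw":0.8,"tx":0,"ty":0,"tz":0,"roll":0},{"jaw":0.8,"tx":0,"ty":0,"tz":0,"roll":0},{"jaw":0.8,"tx":0,"ty":0,"tz":-1,"roll":0},{"jaw":0.8,"tx":0,"ty":0,"tz":-3,"roll":0},{"jaw":0.8,"tx":0,"ty":0,"tz":-4,"roll":0},{"jaw":0.8,"tx":0,"ty":0,"tz":-4,"roll":0},{"jaw":0.8,"tx":0,"ty":0,"tz":-2,"roll":0},{"jaw":0.8,"tx":0,"ty":0,"tz":0,"roll":0},{"jaw":0.8,"tx":0,"ty":0,"tz":0,"roll":0}]'
python3 - <<'E'
from h import *
im,P=wlook(['pot_mid','liner_mid','stand_mid'],'w11.png')
im=arm.get_image('scene');save(im,'s2.png')
a=cv2.imread('pics/s2.png')[130:310,210:570];b=cv2.imread('pics/w11.png')[100:320,180:440]
cv2.imwrite('pics/fin.png',np.hstack([cv2.resize(a,(480,240),interpolation=3),cv2.resize(b,(284,240),interpolation=3)]))
go(.5388,-.0165)
E
```

```text
time: 38.3
eef_pos: [0.5381, -0.0165, 0.276]
tcp_rot: [[-0.402, 0.916, 0.001], [0.916, 0.402, -0.0], [-0.0, 0.001, -1.0]]
ft_force: [0.5, -0.9, -0.2]
finger_gap: 0.8
grip_force: 0.0
pot_mid 0.67 [279. 185. 356. 258.] 2220 top 0.1196 rect [538.4 -16.7] [63.1 62.8] 62.4 circ [538.6 -16.7] 32.1
liner_mid 0.91 [293. 199. 343. 254.] 2009 top 0.1414 rect [538.8 -17.2] [39.2 39.1] 67.7 circ [538.9 -17.1] 20.1
stand_mid 0.93 [288. 162. 350. 255.] 1578 top 0.0701 rect [539.  -17.7] [63.5 92.2] 24.3 circ [538.7 -17.8] 55.0
t 38.55 p [ 0.5376 -0.0164  0.2745] yaw_y 23.72 tilt [-0.003  0.    -1.   ] j [ -3.  14. 102.  -0.  64. -27.] gap 0.803
tool shift cm [-0.06  0.11 -0.  ]
```

View pics/fin.png

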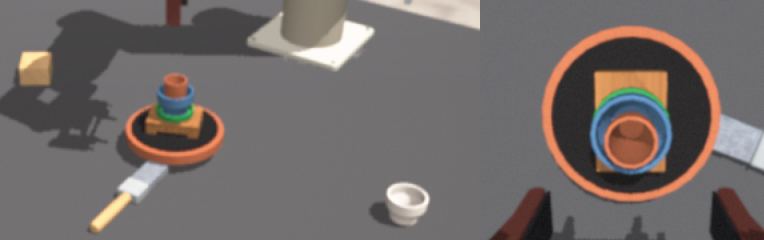

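The picture shows the stack complete and upright on the turntable, at (175,100) in the left panel. The liner rim is at 0.141, 22 mm above the pot rim, and all pieces are concentric. The white pot, block and brush are undisturbed, so I'm handing in.

```bash
python3 -c "
from plant import arm
print(arm.close_job())"
```

```text
the job is handed in; nothing more can be done
None
```

The display is built in the order asked (stand, saucer, blue pot, liner), upright and centred on the turntable to within about 1 mm, and was handed in at about 39 s with the gripper clear and the white pot, block and brush untouched.

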